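Hold a clock movement against the sprung stop for fastening

TASK

Clear the cork and the wood offcut off the bed of the assembly fixture into the scrap tray. Then bring the clock movement onto the bed, lying flat, and press its flange end squarely against the middle of the sprung stop bar until the bar is pushed back about 8 mm, half its travel (about 10 N); never drive the bar fully back to its end stop. Finish while holding it there with a steady push, so that I can put in the screws, and leave the dome, blower and screwdriver stand where they are.

Things in the scene. Friction and masses are not known exactly. Their poses are not given: they have to be found in the camera images.
- fixture: Aluminium assembly fixture, fixed to the bench: flat bed 214 x 130 mm, 12 mm thick. Origin: centre of its underside, on the bench (bed top at z = +12 mm). Its x axis is the pressing direction, towards the stop bar. The bed is free from x = -107 to +65 mm, where the stop bar's face stands at rest; a fixed back rail 14 mm thick, 40 mm high above the bed, spans x = +93 to +107 mm, full width.
- stop_face (a point): Point at the middle of the stop bar's front face, 18 mm above the bed top (at rest at x = +65, y = 0, z = +30 mm of the fixture); it moves with the bar; axes as the fixture's. The bar is a steel bar 110 mm wide across the fixture, 12 mm thick, its top 35 mm above the bed, on two guide pins with springs in front of the back rail.
- stop_bar (a joint): How far the stop bar is pushed back along the fixture's +x: 0 at rest, 0.016 m at its end stop (gap of 16 mm to the back rail at rest). The springs resist with 1.25 N per mm from 0, so 8 mm is 10 N; released, the bar springs back.
- movement: Brass clock movement, about 0.35 kg: two flat plates joined by side straps, 84 mm long (x), 52 mm wide (y, flat parallel sides from 0 to 30 mm high along the middle 50 mm, made to be gripped), top plate at 30 mm, a round barrel with an arbor on top up to 44 mm, 20 mm behind the middle. Origin: centre of its underside; z up. Its +x end is an upright flat flange 52 mm wide, 34 mm high.
- flange_face (a point): Middle of the outer face of the movement's flange: x = +42 mm, y = 0, z = +18 mm from the movement's origin, same axes.
- cork_center (a point): Centre of the cork: an upright cork cylinder 24 mm across and 24 mm high, 12 g, standing on the bed.
- offcut_center (a point): Centre of the wood offcut: a block 34 mm long (its x), 22 mm wide (its y), 22 mm high, 15 g, lying on the bed.
- tray: Open grey plastic scrap tray, fixed, 140 x 140 mm outside, 55 mm high, 5 mm walls and floor. Origin: centre of its underside, on the bench.
- dome: bell-shaped clear glass dust cover, 112 mm wide, 120 mm high, with a small knob. Loose, stands on the bench; origin: centre of its underside. To be left alone.
- blower: orange-red rubber air blower bulb, 66 mm wide, 98 mm high with its metal nozzle. Loose, stands on the bench; origin: centre of its underside. To be left alone.
- driver_stand: round grey screwdriver stand, 112 mm wide and 56 mm high, with screwdrivers standing up to 126 mm. Loose, stands on the bench; origin: centre of its underside. To be left alone.

How it is judged:
By the outcome, as a careful person would: the job done as asked, in the order asked, and still so for the second after the job is handed in, while the arm keeps its last pose, push and grip.
It also fails if it takes over 72 s, if anything falls off the work surface, if the arm or the gripper's body presses on something with over 40 N, if the wrist force passes 120 N, or if a joint passes its speed limit or range.

ROBOT

A 6-joint arm with a two-finger parallel gripper is mounted at the origin on the work surface. World frame = base frame: x ahead of the robot, y to its left, z up, the work surface at z = 0. Lengths are in m, angles in degrees, forces in N, time in s.
With the tool pointing down it reaches from about 0.4 to 0.925 m from the base axis. Payload 12.5 kg.
Tool frame: the origin (TCP) lies between the finger pads; the fingertips stand 19 mm ahead of it and the grasp point (between the pads) is the TCP (robot.tcp_to_tips is the distance from the TCP to the fingertips, in m); z points along the fingers, y is the line along which they close (so a half turn about z gives the same grasp; the last joint's range is limited). The gripper opens to 95 mm and grips with 3 to 60 N. Pads are 20 mm wide; open, the fingers measure 119 mm over their backs; the gripper's body (75 mm by 180 mm) begins 59 mm behind the grasp point.
Start: joints at [70.439, 28.126, 89.318, -0, 62.55, -6.05], TCP at [0.146, 0.608, 0.234] pointing down, gripper open.
Joint ranges: [-177.58, 177.58], [-47.91, 125.51], [2.72, 160], [-65.01, 245.01], [3.68, 167.84], [-153.87, 153.87]. Speed limits (degrees/s): [127.2, 127.2, 159.86, 180, 180, 180].

INTERFACE

Orientations are given as [roll, pitch, yaw] about the fixed x, y, z axes, in that order (R = Rz(yaw) Ry(pitch) Rx(roll)).
In Python, from station import robot, cams, order gives the robot as it stands.
- The arm moves only by the shell command python3 -m pendant 'ROWS' [FORCE]. ROWS is JSON, a list that holds one entry, the list of rows, each a list of 5 numbers: the opening, from 0 (shut) to 1 (fully open), then the shift along the tool's x, y, z in mm, then the turn about the tool's z in rad. In form: [[[hand, dx, dy, dz, roll], ...]]. A call has 1 to 10 rows; each row shifts and turns the commanded pose from where the row before left it, along the tool's axes as they then stand; what a row does not reach is not made up. A row lasts 1/12 s, in which the tool goes at most 41.7 mm and 7.16 degrees, less where a joint would pass 70% of its speed; a pose out of reach is approached as far as the arm can. A call with a gripper value outside its range is refused whole. The fingers move at their own pace and stop on an object; FORCE is the grip in N (left out, the last holds). Time passes only in rows, so rows that do not move let the fingers close. It gives the time, the measured TCP pose, the force, the opening and the grip force at its end, in the units of the state.
- robot.sense(): the state, without advancing time (a new reading comes with each control period).
- cams.capture(name): name is "scene" or "top" or "wrist"; returns a dict with "color" (480x640x3 uint8, red, green, blue), "fx", "fy", "cx", "cy" (pixels), "cam_to_world" (4x4, takes a point from camera to world coordinates). Camera axes: x right, y down, z forward; pixel columns grow to the right and rows downward; lengths in m; the calibration is good to about 2 mm. A picture is of the moment at which its call begins. There is no depth.
- order.close_job(): hands the job in; it is judged then, once.
The state is a dict: "t": time; "joint_positions": joint angles; "qd": joint speeds; "joint_efforts": joint torques, N m; "tcp_pos": TCP position; "orientation": TCP orientation; "contact_force": force on the tool from outside, world axes, zero at the start; "ft_torque": the same for the moment, N m; "opening": opening from 0.0 (shut) to 1.0 (fully open); "gripper_force": force on a finger pad.
Only numpy, scipy, OpenCV 4.12 (cv2) and the standard library are available. Lean on these libraries where they do the work, as an engineer would, in place of code of your own. Each camera call takes 0.05 s, during which the arm holds its last target. There are 200 camera calls.

## Working session

There is one attempt and no reset: what is moved stays moved. The work goes in short steps, Python scripts to look and compute and a shell command to move; the robot and the scene stay as the last step left them, time stands still between calls to the robot, and variables do not carry over. Pictures are saved under pics/ and viewed, at most 10 in all, crops included, and the job is handed in when it is done.

```bash
mkdir -p pics; ls; python3 - <<'E'
from station import robot,cams
import cv2,numpy as np
s=robot.sense();print(s)
for n in("top","scene"):
    c=cams.capture(n);cv2.imwrite(f"pics/{n}0.png",c["color"][...,::-1]);np.savez(f"{n}0.npz",**c)
    print(n,c["fx"],c["fy"],c["cx"],c["cy"],np.round(c["cam_to_world"],4).tolist())
E
```

```text
pics
{'t': 0.0, 'joint_positions': array([ 7.04386943e+01,  2.81642772e+01,  8.93517116e+01, -8.79052104e-04,
        6.25482003e+01, -6.05033377e+00]), 'qd': array([-0.00426529, -0.0273801 ,  0.01550449,  0.11426615,  0.02568798,
        0.05033023]), 'joint_efforts': array([ 5.43871956e-04, -6.12640285e+01, -2.58179462e+01,  6.93102856e-02,
        4.82839916e-02, -1.59831447e-04]), 'tcp_pos': array([0.14592194, 0.6074885 , 0.23305079]), 'orientation': array([-1.79936086e+02, -5.99039559e-03,  1.66489430e+02]), 'contact_force': array([ 0.35740152, -0.54748736, -0.2767474 ]), 'ft_torque': array([ 0.0150554 , -0.03162734, -0.01683321]), 'gripper_force': 0.0, 'opening': 1.0022322377256594}
top 474.5856784960427 474.5856784960427 318.3777635312414 240.10981586268412 [[-0.0128, -0.9799, 0.1993, 0.3978], [-0.9999, 0.0133, 0.0013, 0.0137], [-0.0039, -0.1992, -0.9799, 1.0863], [0.0, 0.0, 0.0, 1.0]]
scene 599.5488765843452 599.5488765843452 321.77063854959187 250.21195819446015 [[-0.8128, 0.4752, -0.337, 0.9707], [0.5825, 0.6548, -0.4816, 0.5766], [-0.0082, -0.5878, -0.809, 0.9843], [0.0, 0.0, 0.0, 1.0]]
```

View pics/top0.png

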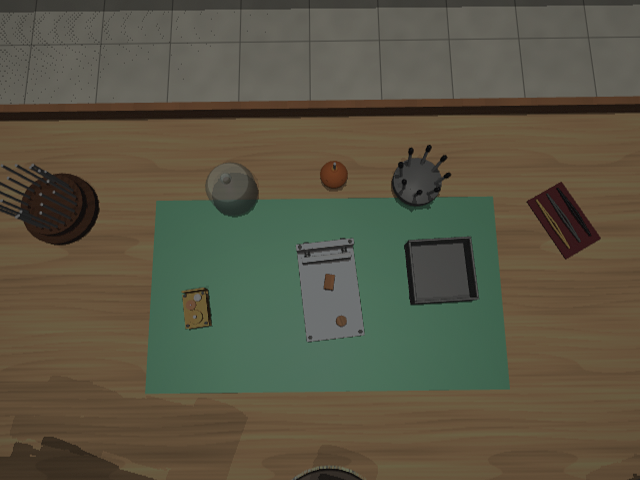

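View pics/scene0.png

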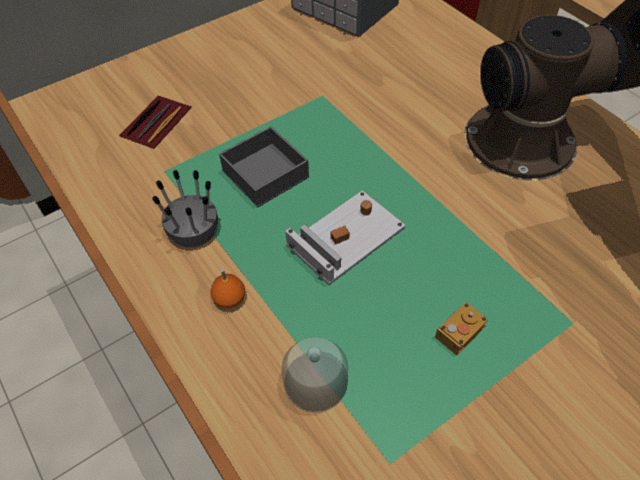

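The top view shows the fixture around (330,290) with its rail at the top, the offcut at (329,282) and the cork at (341,321). The movement is at (196,309) and the tray at (441,270). The scene view agrees. Next I'll zoom in on the details.

```bash
python3 - <<'E'
import cv2,numpy as np
t=cv2.imread("pics/top0.png");s=cv2.imread("pics/scene0.png")
z=lambda im,x0,y0,x1,y1,w,h:cv2.resize(im[y0:y1,x0:x1],(w,h),interpolation=cv2.INTER_CUBIC)
a=z(t,285,230,375,350,450,600);b=z(t,171,280,221,340,250,300);c=z(s,430,295,495,360,300,300)
o=np.zeros((600,750,3),np.uint8);o[:,:450]=a;o[:300,450:700]=b;o[300:,450:]=c
cv2.imwrite("pics/z0.png",o)
E
```

```text
(no output)
```

View pics/z0.png

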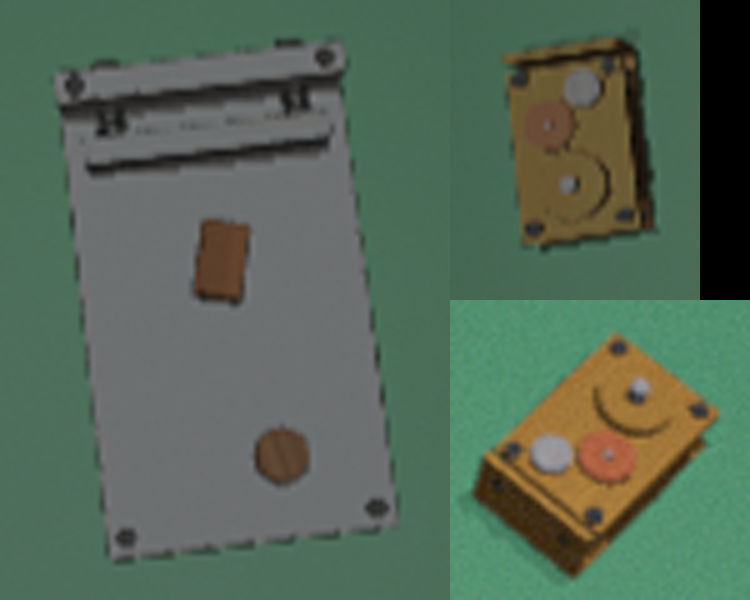

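The crops show the movement's flange at its far end, at the same heading as the fixture with a slight left yaw. The bed's near corners are at about (307.4,342) and (364,334.4) in the top image.

```bash
cat > h.py <<'E'
import cv2,numpy as np
def ray(c,uv,z):
    M=np.asarray(c["cam_to_world"]);d=M[:3,:3]@np.array([(uv[0]-c["cx"])/c["fx"],(uv[1]-c["cy"])/c["fy"],1.]);o=M[:3,3]
    return (o+d*(z-o[2])/d[2])
def proj(c,p):
    M=np.asarray(c["cam_to_world"]);q=M[:3,:3].T@(np.asarray(p,float)-M[:3,3]);return np.array([c["cx"]+c["fx"]*q[0]/q[2],c["cy"]+c["fy"]*q[1]/q[2]])
def blobs(im,lo,hi,minA=30):
    hsv=cv2.cvtColor(im,cv2.COLOR_RGB2HSV);m=cv2.inRange(hsv,lo,hi)
    cs,_=cv2.findContours(m,cv2.RETR_EXTERNAL,cv2.CHAIN_APPROX_NONE)
    return [k for k in cs if cv2.contourArea(k)>minA]
def edge(im,a,b,n=25,r=4):
    """subpixel strongest-gradient points across segment a-b, fitted line ends"""
    g=cv2.GaussianBlur(im.astype(np.float32),(3,3),0).mean(2) if im.ndim==3 else im.astype(np.float32)
    a,b=np.array(a,float),np.array(b,float);t=(b-a)/np.linalg.norm(b-a);nn=np.array([-t[1],t[0]])
    s=np.arange(-r,r+.01,.25);P=[]
    for f in np.linspace(.08,.92,n):
        q=(a+f*(b-a))+s[:,None]*nn
        v=cv2.remap(g,q[:,0].astype(np.float32)[None],q[:,1].astype(np.float32)[None],cv2.INTER_LINEAR)[0]
        w=np.abs(np.gradient(v))**2;k=w.argmax();sl=slice(max(0,k-4),k+5);P.append(q[sl].T@w[sl]/w[sl].sum())
    P=np.array(P);vx,vy,x,y=cv2.fitLine(P.astype(np.float32),cv2.DIST_HUBER,0,.01,.01).ravel()
    return np.array([x,y]),np.array([vx,vy])
def cross(l,m):
    t=np.linalg.solve(np.c_[l[1],-m[1]],m[0]-l[0]);return l[0]+t[0]*l[1]
E
python3 - <<'E'
from h import *
T=dict(np.load("top0.npz"));S=dict(np.load("scene0.npz"))
im=T["color"];sat=cv2.cvtColor(im,cv2.COLOR_RGB2HSV)[...,1]
f=lambda x,y:(285+x/5-.4,230+y/5-.4)
nl,nr=f(112,560),f(395,522);fl=f(65,170);fr=f(345,110)
L=edge(sat,nl,fl);N=edge(sat,nl,nr);R=edge(sat,nr,fr)
a,b=cross(L,N),cross(R,N);A,B=ray(T,a,.012),ray(T,b,.012)
print("near corners",a,b,A,B,np.linalg.norm(A-B))
for E in(L,R):
    d=ray(T,E[0]+20*E[1],.012)-ray(T,E[0]-20*E[1],.012);print("side yaw",np.degrees(np.arctan2(d[1],d[0]))%180)
d=A-B;print("near yaw",np.degrees(np.arctan2(-d[0],d[1])))
for nm,C in(("top",T),("scene",S)):
    for k in blobs(C["color"],(2,90,20),(30,255,255)):
        c,wh,an=cv2.minAreaRect(k)
        if cv2.contourArea(k)<1200: 
            W=ray(C,c,.03);print(nm,np.round(c,1),np.round(wh,1),round(an,1),cv2.contourArea(k),"z.03:",W.round(4))
E
```

```text
near corners [306.20535 341.81146] [364.40204 334.82986] [0.38688076 0.04499911 0.012     ] [ 0.40037867 -0.08426123  0.012     ] 0.12996318799463105
side yaw 5.823494183130322
side yaw 5.907931592039148
near yaw 5.961459941291771
top [  9.  206.6] [20.1  2.9] 23.2 38.0 z.03: [0.7014 0.7289 0.03  ]
scene [  3.8 176.4] [57.8 26.6] 59.0 818.0 z.03: [ 1.0171 -0.5586  0.03  ]
scene [536.3 113.9] [13.9 14.8] 26.6 44.0 z.03: [-0.0646 -0.0172  0.03  ]
scene [534.7  95.7] [15.4 24.1] 81.0 32.0 z.03: [-0.1104 -0.0642  0.03  ]
scene [553.2  83.8] [17.2 23.5] 4.4 80.5 z.03: [-0.1801 -0.068   0.03  ]
scene [580.9  61.6] [12.8 19.2] 9.5 34.5 z.03: [-0.3033 -0.0861  0.03  ]
```

```bash
python3 - <<'E'
from h import *
T=dict(np.load("top0.npz"));S=dict(np.load("scene0.npz"))
def roi(C,x0,y0,x1,y1,name,z,up=4):
    im=cv2.resize(C["color"][y0:y1,x0:x1],None,fx=up,fy=up,interpolation=cv2.INTER_CUBIC)
    hsv=cv2.cvtColor(im,cv2.COLOR_RGB2HSV);m=cv2.inRange(hsv,(3,80,30),(32,255,255))
    cs,_=cv2.findContours(m,cv2.RETR_EXTERNAL,cv2.CHAIN_APPROX_NONE);k=max(cs,key=cv2.contourArea)
    P=k.reshape(-1,2)/up+np.array([x0,y0])-.5+.5/up
    W=np.array([ray(C,p,z)[:2] for p in P])*1000
    c,wh,an=cv2.minAreaRect(W.astype(np.float32))
    print(name,np.round(P.mean(0),1),"rect mm",np.round(c,1),np.round(wh,1),round(an,1))
roi(T,318,270,342,294,"offcut top",.034)
roi(T,332,312,352,332,"cork top",.036)
roi(T,175,282,218,336,"mov top",.030)
roi(S,325,222,355,246,"offcut sc",.023);roi(S,355,196,378,218,"cork sc",.024)
roi(S,430,295,495,360,"mov sc",.030)
im=T["color"];sat=cv2.cvtColor(im,cv2.COLOR_RGB2HSV)[...,1]
# movement left side edge, near edge of top plate
f=lambda x,y:(171+x/5-.4,280+y/5-.4)
L=edge(sat,f(62,85),f(73,240),r=2);N=edge(im,f(75,245),f(185,232),r=2)
for E in(L,N):
    a,b=ray(T,E[0]-12*E[1],.03),ray(T,E[0]+12*E[1],.03);d=b-a;print("edge",np.degrees(np.arctan2(d[1],d[0])),((a+b)/2).round(4))
print(ray(T,cross(L,N),.03))
# tray rim
for p in((405,241),(473,237),(478,299),(411,304)):print("tray rim",ray(T,p,.055).round(3))
# arbor tip (44mm) and other
print("arbor",ray(T,f(118,184),.044), "sc",ray(S,(430+190*65/300-.4,295+85*65/300-.4),.044))
E
```

```text
offcut top [328.8 281.6] rect mm [517.4  -6.8] [21.  33.9] 81.4
cork top [340.8 320.5] rect mm [431.4 -31.5] [22.4 21.5] 89.3
mov top [196.4 306.7] rect mm [463.9 287. ] [86.3 58.1] 8.6
offcut sc [339.6 234.3] rect mm [517.4  -6.8] [33.  38.8] 81.3
cork sc [365.8 206.9] rect mm [431.1 -31.7] [39. 22.] 51.6
mov sc [462.4 327.2] rect mm [470.3 294.3] [97.6 57.5] 8.3
edge -171.75391878508736 [0.4544 0.3141 0.03  ]
edge -82.38984552671661 [0.419  0.2786 0.03  ]
[0.41499275 0.30840099 0.03      ]
tray rim [ 0.603 -0.177  0.055]
tray rim [ 0.61  -0.328  0.055]
tray rim [ 0.473 -0.328  0.055]
tray rim [ 0.464 -0.183  0.055]
arbor [0.44429687 0.28697626 0.044     ] sc [0.44349243 0.28753625 0.044     ]
```

```bash
cat > go.py <<'E'
import sys,numpy as np
from station import robot
# usage: go.py x y z yaw [x y z yaw ...]: rotation to do first (rad), then tool shift in mm
s=robot.sense();p=np.array(s["tcp_pos"])*1000;y=s["orientation"][2]
print("t",round(s["t"],2),"tcp",p.round(1),"rpy",np.round(s["orientation"],2),"F",np.round(s["contact_force"],1),"open",round(s["opening"],3),"grip",round(s["gripper_force"],1))
a=list(map(float,sys.argv[1:]))
for i in range(0,len(a),4):
    q=np.array(a[i:i+3]);yw=a[i+3];d=q-p;c,sn=np.cos(np.radians(yw)),np.sin(np.radians(yw))
    r=-np.radians((yw-y+180)%360-180)
    print("roll",r.round(4),"shift",np.round([d[0]*c+d[1]*sn,d[0]*sn-d[1]*c,-d[2]],1),"rows>=",np.ceil(np.linalg.norm(d)/38));p,y=q,yw
E
python3 go.py 420 300 200 185.9 431 -31.5 120 185.9 431 -31.5 36 185.9
```

```text
t 0.1 tcp [145.9 607.5 233.1] rpy [-179.94   -0.    166.49] F [-0.6  0.1 -0.3] open 1.0 grip 0.0
roll -0.3388 shift [-241.  -334.1   33.1] rows>= 11.0
roll -0.0 shift [  23.1 -330.9   80. ] rows>= 9.0
roll -0.0 shift [-0.  0. 84.] rows>= 3.0
```

```bash
python3 -m pendant '[[[1,0,0,0,-0.113],[1,0,0,0,-0.113],[1,0,0,0,-0.113],[0.6,-24,-33,3,0],[0.6,-24,-33,3,0],[0.6,-24,-33,3,0],[0.6,-24,-33,3,0],[0.6,-24,-33,3,0],[0.6,-24,-33,3,0],[0.6,-24,-33,3,0]]]' 10
python3 -m pendant '[[[0.6,-24,-33,3,0],[0.6,-24,-33,3,0],[0.6,-25,-37,3,0],[0.6,3,-37,9,0],[0.6,3,-37,9,0],[0.6,3,-37,9,0],[0.6,3,-37,9,0],[0.6,3,-37,9,0],[0.6,3,-37,9,0],[0.6,3,-37,9,0]]]' 10
python3 -m pendant '[[[0.6,2,-37,8,0],[0.6,0,-34,8,0],[0.6,0,0,0,0],[0.6,0,0,0,0]]]'
python3 go.py 431 -31.5 36 185.9
```

```text
t: 0.93
tcp_pos: [0.3377, 0.3936, 0.2124]
orientation: [-180.0, -0.0, -174.1]
contact_force: [0.5, 1.2, 0.2]
opening: 0.615
gripper_force: 0.0
t: 1.77
tcp_pos: [0.4235, 0.0413, 0.1405]
orientation: [180.0, 0.0, -174.1]
contact_force: [0.5, -0.1, -0.1]
opening: 0.599
gripper_force: 0.0
t: 2.1
tcp_pos: [0.4291, -0.0293, 0.1243]
orientation: [180.0, -0.1, -174.3]
contact_force: [0.3, 0.5, 0.0]
opening: 0.598
gripper_force: 0.0
t 2.1 tcp [429.1 -29.3 124.3] rpy [ 1.7997e+02 -6.0000e-02 -1.7430e+02] F [0.3 0.5 0. ] open 0.598 grip 0.0
roll -0.0035 shift [-1.7 -2.4 88.3] rows>= 3.0
```

```bash
python3 -m pendant '[[[0.6,-2,-2,20,0],[0.6,0,0,25,0],[0.6,0,0,25,0],[0.6,0,0,17,0],[0.6,0,0,0,0],[0,0,0,0,0],[0,0,0,0,0],[0,0,0,0,0],[0,0,0,0,0],[0,0,0,0,0]]]' 8
python3 go.py 431 -31.5 130 185.9 565 -255 130 185.9 565 -255 57 185.9
```

```text
t: 2.93
tcp_pos: [0.4318, -0.0297, 0.0386]
orientation: [-180.0, 0.1, -174.1]
contact_force: [0.6, -0.0, -0.4]
opening: 0.302
gripper_force: 0.0
t 2.93 tcp [431.8 -29.7  38.6] rpy [-1.7998e+02  9.0000e-02 -1.7408e+02] F [ 0.6 -0.  -0.4] open 0.302 grip 0.0
roll 0.0003 shift [  1.   -1.7 -91.4] rows>= 3.0
roll -0.0 shift [-110.3 -236.1   -0. ] rows>= 7.0
roll -0.0 shift [-0.  0. 73.] rows>= 2.0
```

```bash
python3 -m pendant '[[[0,0,0,0,0],[0,0,0,0,0],[0,0,0,0,0],[0,0,0,0,0],[0,0,0,-15,0],[0,0,0,-25,0],[0,0,0,-25,0],[0,0,0,-26,0]]]' 8
python3 -m pendant '[[[0,-14,-30,0,0],[0,-14,-30,0,0],[0,-14,-30,0,0],[0,-14,-30,0,0],[0,-14,-30,0,0],[0,-14,-30,0,0],[0,-14,-30,0,0],[0,-12,-26,0,0],[0,0,0,0,0],[0,0,0,0,0]]]' 8
python3 go.py 565 -255 57 185.9
```

```text
t: 3.6
tcp_pos: [0.4311, -0.0297, 0.1298]
orientation: [180.0, -0.0, -174.1]
contact_force: [1.0, 0.6, -0.3]
opening: 0.249
gripper_force: 8.0
t: 4.43
tcp_pos: [0.5651, -0.254, 0.1283]
orientation: [180.0, -0.0, -174.2]
contact_force: [-0.5, 0.9, 0.3]
opening: 0.247
gripper_force: 8.0
t 4.43 tcp [ 565.1 -254.   128.3] rpy [ 1.7997e+02 -3.0000e-02 -1.7418e+02] F [-0.5  0.9  0.3] open 0.247 grip 8.0
roll -0.0014 shift [ 0.2 -1.  71.3] rows>= 2.0
```

```bash
python3 -m pendant '[[[0,0,0,25,0],[0,0,0,25,0],[0,0,0,20,0],[0,0,0,0,0],[0.5,0,0,0,0],[0.5,0,0,0,0],[0.5,0,0,0,0],[0.5,0,0,0,0],[0.5,0,0,-30,0],[0.5,0,0,-40,0]]]' 8
python3 go.py 565 -255 140 171.4 517 -7 120 171.4 517 -7 36 171.4
```

```text
t: 5.27
tcp_pos: [0.564, -0.2524, 0.1277]
orientation: [179.8, -0.2, -174.1]
contact_force: [1.3, 0.3, 1.3]
opening: 0.496
gripper_force: 0.0
t 5.27 tcp [ 564.  -252.4  127.7] rpy [ 179.83   -0.23 -174.09] F [1.3 0.3 1.3] open 0.496 grip 0.0
roll 0.2533 shift [ -1.4  -2.4 -12.3] rows>= 1.0
roll -0.0 shift [ 84.5 238.   20. ] rows>= 7.0
roll -0.0 shift [ 0.  0. 84.] rows>= 3.0
```

```bash
python3 -m pendant '[[[0.6,0,0,0,0.085],[0.6,0,0,0,0.085],[0.6,0,0,0,0.084],[0.6,10,28,0,0],[0.6,12,34,0,0],[0.6,12,34,0,0],[0.6,12,34,0,0],[0.6,12,34,0,0],[0.6,12,34,0,0],[0.6,12,32,0,0]]]' 8
python3 -m pendant '[[[0.6,0,6,0,0],[0.6,0,0,0,0],[0.6,0,0,0,0]]]'
python3 - <<'E'
from station import cams
import cv2
c=cams.capture("wrist");cv2.imwrite("pics/w1.png",c["color"][...,::-1])
E
python3 go.py 517 -7 36 171.4
```

```text
t: 6.1
tcp_pos: [0.5182, -0.0117, 0.1297]
orientation: [180.0, 0.1, 171.4]
contact_force: [0.6, 0.2, -0.2]
opening: 0.599
gripper_force: 0.0
t: 6.35
tcp_pos: [0.5201, -0.0076, 0.1295]
orientation: [-180.0, 0.1, 171.4]
contact_force: [0.1, -0.6, -0.5]
opening: 0.6
gripper_force: 0.0
t 6.4 tcp [520.   -8.2 129.3] rpy [-1.8000e+02  7.0000e-02  1.7136e+02] F [ 0.4 -0.4 -0.2] open 0.598 grip 0.0
roll -0.0007 shift [ 3.2  0.7 93.3] rows>= 3.0
```

View pics/w1.png

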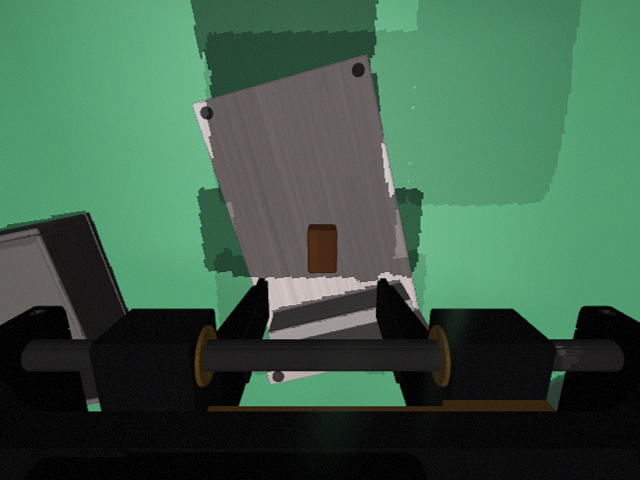

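The wrist view shows the offcut at (322,249), square to the fingers at about (258,300) and (385,300) and centred between them. The cork is gone from the bed. I'll descend and grasp.

```bash
python3 -m pendant '[[[0.6,3,1,20,0],[0.6,0,0,25,0],[0.6,0,0,25,0],[0.6,0,0,23,0],[0.6,0,0,0,0],[0,0,0,0,0],[0,0,0,0,0],[0,0,0,0,0],[0,0,0,0,0],[0,0,0,0,0]]]' 8
python3 -m pendant '[[[0,0,0,0,0],[0,0,0,0,0],[0,0,0,0,0],[0,0,0,-15,0],[0,0,0,-25,0],[0,0,0,-25,0],[0,0,0,-30,0],[0,0,0,0,0]]]' 8
python3 go.py 512 -252 130 171.4 512 -252 57 171.4
```

```text
t: 7.23
tcp_pos: [0.5171, -0.0061, 0.0368]
orientation: [180.0, 0.1, 171.4]
contact_force: [-0.1, 0.1, 0.5]
opening: 0.305
gripper_force: 0.0
t: 7.9
tcp_pos: [0.5185, -0.0061, 0.1354]
orientation: [180.0, 0.4, 171.4]
contact_force: [0.5, 0.5, 0.2]
opening: 0.232
gripper_force: 8.0
t 7.9 tcp [518.5  -6.1 135.4] rpy [179.99   0.39 171.38] F [0.5 0.5 0.2] open 0.232 grip 8.0
roll -0.0004 shift [ -30.4 -244.1    5.4] rows>= 7.0
roll -0.0 shift [ 0.  0. 73.] rows>= 2.0
```

```bash
python3 -m pendant '[[[0,-3,-24,0,0],[0,-4,-32,0,0],[0,-4,-32,0,0],[0,-4,-32,0,0],[0,-4,-32,0,0],[0,-4,-32,0,0],[0,-4,-32,0,0],[0,-3,-28,0,0],[0,0,0,20,0],[0,0,0,25,0]]]' 8
python3 -m pendant '[[[0,0,0,25,0],[0,0,0,6,0],[0,0,0,0,0],[0.5,0,0,0,0],[0.5,0,0,0,0],[0.5,0,0,0,0],[0.5,0,0,0,0],[0.5,0,0,-30,0],[0.5,0,0,-40,0],[0.5,0,0,-40,0]]]' 8
python3 - <<'E'
from station import cams
import cv2,numpy as np
o=np.zeros((400,800,3),np.uint8)
c=cams.capture("top")["color"][...,::-1];o[:,:400]=cv2.resize(c[220:350,400-115:500-85],(400,400))[:, :]
c=cams.capture("scene")["color"][...,::-1];o[:,400:]=cv2.resize(c[120:290,200:410],(400,400))
cv2.imwrite("pics/c1.png",o)
E
python3 go.py 512 -252 170 188 463 289 170 188 463 289 60 188
```

```text
t: 8.73
tcp_pos: [0.5101, -0.2538, 0.0862]
orientation: [-179.9, 0.2, 171.2]
contact_force: [0.5, 0.3, -0.5]
opening: 0.229
gripper_force: 8.0
t: 9.57
tcp_pos: [0.5094, -0.2515, 0.1662]
orientation: [180.0, -0.1, 171.4]
contact_force: [0.1, -0.6, -0.1]
opening: 0.495
gripper_force: 0.0
t 9.67 tcp [ 511.8 -252.9  171.2] rpy [-179.76    0.54  171.38] F [ 1.   0.8 -0.5] open 0.503 grip 0.0
roll -0.2901 shift [-0.4  0.9  1.2] rows>= 1.0
roll -0.0 shift [-26.8 542.6  -0. ] rows>= 15.0
roll -0.0 shift [ -0.   0. 110.] rows>= 3.0
```

View pics/c1.png

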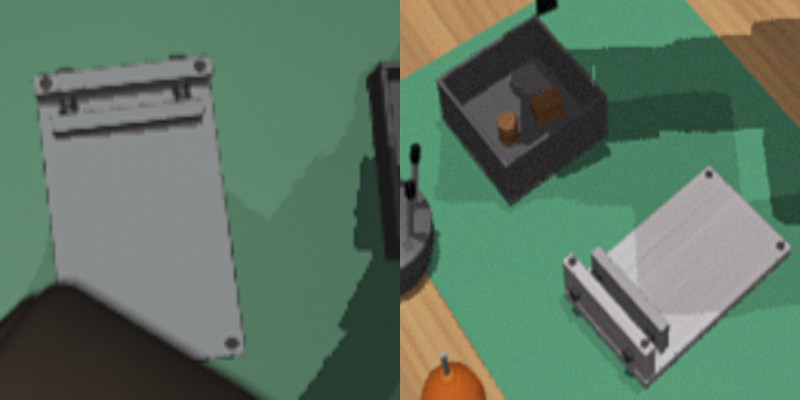

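The right half shows the cork at (507,128) and the offcut at (546,106), both in the tray, and the bed is clear. Now the movement.

```bash
python3 -m pendant '[[[1,0,0,0,-0.097],[1,0,0,0,-0.097],[1,0,0,0,-0.096],[1,-1,30,0,0],[1,-2,37,0,0],[1,-2,37,0,0],[1,-2,37,0,0],[1,-2,37,0,0],[1,-2,37,0,0],[1,-2,37,0,0]]]' 25
python3 -m pendant '[[[1,-2,37,0,0],[1,-2,37,0,0],[1,-2,37,0,0],[1,-2,37,0,0],[1,-2,37,0,0],[1,-2,37,0,0],[1,-2,37,0,0],[1,-2,32,0,0],[1,0,0,0,0],[1,0,0,0,0]]]'
python3 - <<'E'
from station import cams
import cv2,numpy as np
c=cams.capture("wrist");cv2.imwrite("pics/w2.png",c["color"][...,::-1]);np.savez("w2.npz",**c)
E
python3 go.py 463 289 23 188
```

```text
t: 10.5
tcp_pos: [0.4871, 0.0013, 0.165]
orientation: [-180.0, 0.0, -172.0]
contact_force: [1.2, -0.3, -0.1]
opening: 0.998
gripper_force: 0.0
t: 11.33
tcp_pos: [0.4625, 0.2913, 0.1647]
orientation: [180.0, 0.0, -171.9]
contact_force: [0.2, -1.3, -1.0]
opening: 1.0
gripper_force: 0.0
t 11.38 tcp [462.7 290.2 164.7] rpy [-1.7999e+02 -1.0000e-02 -1.7194e+02] F [-0.8  0.1  0.1] open 0.999 grip 0.0
roll 0.0011 shift [-1.000e-01 -1.200e+00  1.417e+02] rows>= 4.0
```

View pics/w2.png

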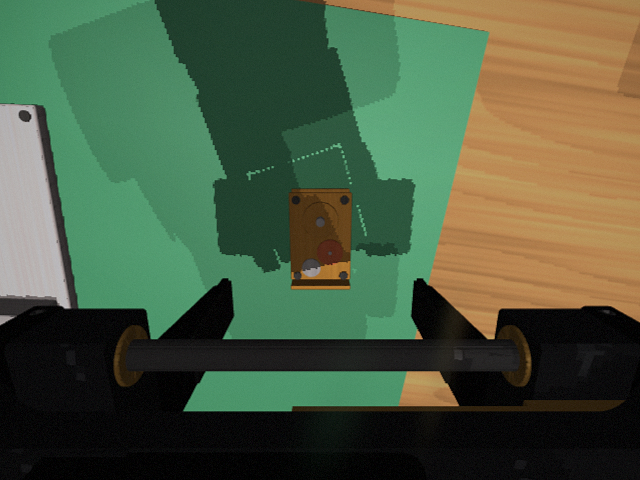

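The movement is square to the fingers. Its arbor is at (320,222) and its flange end at y≈287, spanning x from 290 to 351. I'll check the position by casting rays.

```bash
python3 - <<'E'
from h import *
C=dict(np.load("w2.npz"))
u=np.array([np.cos(np.radians(8)),np.sin(np.radians(8))])
a=ray(C,(320,222),.044)[:2];print("origin from arbor",a+.02*u)
for p,z in (((290,289),.034),((351,289),.034),((290,190),.03),((351,190),.03)):print(ray(C,p,z).round(4))
E
```

```text
origin from arbor [0.4627217 0.2894337]
[0.5079 0.2693 0.034 ]
[0.5003 0.322  0.034 ]
[0.423 0.259 0.03 ]
[0.4159 0.3083 0.03  ]
```

```bash
python3 -m pendant '[[[1,0,-1,25,0],[1,0,0,35,0],[1,0,0,35,0],[1,0,0,30,0],[1,0,0,16,0],[1,0,0,0,0],[0,0,0,0,0],[0,0,0,0,0],[0,0,0,0,0],[0,0,0,0,0]]]' 40
python3 -m pendant '[[[0,0,0,0,0],[0,0,0,0,0],[0,0,0,0,0],[0,0,0,0,0],[0,0,0,0,0]]]'
python3 go.py 463 289 23 188
```

```text
t: 12.22
tcp_pos: [0.4637, 0.2889, 0.0249]
orientation: [180.0, 0.1, -172.0]
contact_force: [-0.3, 0.3, -0.3]
opening: 0.777
gripper_force: 0.0
t: 12.63
tcp_pos: [0.4634, 0.2892, 0.0241]
orientation: [180.0, 0.0, -172.0]
contact_force: [-0.3, 0.3, 4.9]
opening: 0.543
gripper_force: 40.0
t 12.63 tcp [463.4 289.2  24.1] rpy [ 1.7998e+02  3.0000e-02 -1.7202e+02] F [-0.3  0.3  4.9] open 0.543 grip 40.0
roll -0.0003 shift [ 0.4 -0.1  1.1] rows>= 1.0
```

```bash
python3 -m pendant '[[[0,0,0,-10,0],[0,0,0,-20,0],[0,0,0,-25,0],[0,0,0,-25,0],[0,0,0,0,0.037],[0,0,0,0,0],[0,0,0,0,0]]]' 40
python3 go.py 490.2 -9.6 105 185.9
```

```text
t: 13.22
tcp_pos: [0.463, 0.2889, 0.104]
orientation: [-180.0, -0.0, -174.1]
contact_force: [-0.1, -0.4, -3.2]
opening: 0.545
gripper_force: 40.0
t 13.22 tcp [463.  288.9 104. ] rpy [-1.8000e+02 -1.0000e-02 -1.7409e+02] F [-0.1 -0.4 -3.2] open 0.545 grip 40.0
roll 0.0001 shift [   3.6 -299.7   -1. ] rows>= 8.0
```

```bash
python3 -m pendant '[[[0,0,-15,0,0],[0,0,-30,0,0],[0,0,-35,0,0],[0,0,-35,0,0],[0,0,-35,0,0],[0,0,-35,0,0],[0,1,-35,0,0],[0,1,-35,0,0],[0,1,-30,0,0],[0,1,-15,0,0]]]' 40
python3 -m pendant '[[[0,0,0,0,0],[0,0,0,0,0],[0,0,0,0,0]]]'
python3 - <<'E'
from station import cams
import cv2,numpy as np
o=np.zeros((600,800,3),np.uint8)
for i,(n,(x0,y0,x1,y1)) in enumerate((("top",(285,230,375,350)),("scene",(270,180,420,290)))):
    c=cams.capture(n);np.savez(n+"2.npz",**c);im=c["color"][...,::-1][y0:y1,x0:x1]
    if i==0:o[:480,:360]=cv2.resize(im,(360,480),interpolation=3)
    else:o[:308,370:790]=cv2.resize(im,(420,308),interpolation=3)
c=cams.capture("wrist");np.savez("w3.npz",**c);o[310:,400:]=cv2.resize(c["color"][...,::-1],(400,290),interpolation=cv2.INTER_AREA)
cv2.imwrite("pics/c2.png",o)
E
python3 go.py 490.2 -9.6 37 185.9
```

```text
t: 14.05
tcp_pos: [0.4896, -0.0127, 0.103]
orientation: [180.0, -0.1, -174.2]
contact_force: [1.3, 0.2, -2.3]
opening: 0.547
gripper_force: 40.0
t: 14.3
tcp_pos: [0.4895, -0.0092, 0.1034]
orientation: [180.0, -0.1, -174.1]
contact_force: [-0.0, 0.3, -2.6]
opening: 0.545
gripper_force: 40.0
t 14.45 tcp [489.7  -8.8 103.7] rpy [ 1.7999e+02 -3.0000e-02 -1.7405e+02] F [-0.3 -0.7 -3. ] open 0.545 grip 40.0
roll 0.0009 shift [-0.4 -0.8 66.7] rows>= 2.0
```

View pics/c2.png

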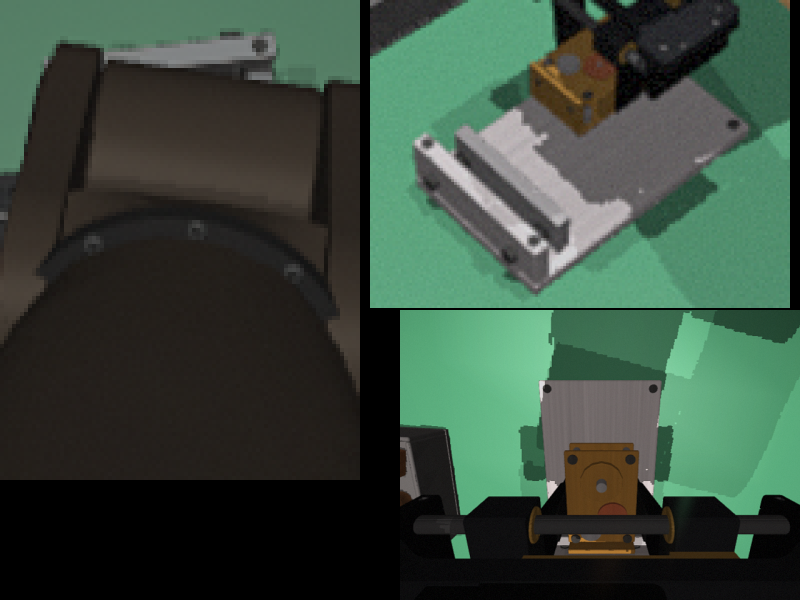

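The scene and wrist crops show the movement hovering centred and square over the bed, with the flange facing the bar. In the wrist view the bed's near corners are symmetric about the movement. I'll lower it gently.

```bash
python3 -m pendant '[[[0,0,-1,15,0],[0,0,0,20,0],[0,0,0,17,0],[0,0,0,8,0],[0,0,0,4,0],[0,0,0,1,0],[0,0,0,0,0],[0,0,0,0,0],[0,0,0,0,0]]]' 40
python3 go.py 490.2 -9.6 36.1 185.9
python3 -m pendant '[[[0,0,0,1,0],[0,0,0,0.5,0],[0,0,0,0,0],[0,0,0,0,0],[0,0,0,0,0]]]'
```

```text
t: 15.2
tcp_pos: [0.4904, -0.0108, 0.0395]
orientation: [-180.0, 0.1, -174.1]
contact_force: [0.0, -0.5, -2.4]
opening: 0.544
gripper_force: 40.0
t 15.2 tcp [490.4 -10.8  39.5] rpy [-1.7999e+02  7.0000e-02 -1.7414e+02] F [ 0.  -0.5 -2.4] open 0.544 grip 40.0
roll -0.0006 shift [0.  1.2 3.4] rows>= 1.0
t: 15.62
tcp_pos: [0.49, -0.0109, 0.0373]
orientation: [180.0, 0.0, -174.1]
contact_force: [-1.1, -0.5, -2.6]
opening: 0.546
gripper_force: 40.0
```

```bash
python3 -m pendant '[[[0,0,0.7,0.5,0],[0,0,0,0,0],[0,0,0,0.5,0],[0,0,0,0,0],[0,0,0,0,0]]]'; python3 -m pendant '[[[0,0,0,0.4,0],[0,0,0,0,0],[0,0,0,0,0]]]';  python3 -m pendant '[[[0,0,0,0,0]]]'
```

```text
t: 16.03
tcp_pos: [0.4899, -0.0101, 0.0363]
orientation: [180.0, -0.0, -174.1]
contact_force: [0.0, -0.1, -2.8]
opening: 0.545
gripper_force: 40.0
t: 16.28
tcp_pos: [0.4899, -0.0101, 0.0361]
orientation: [180.0, 0.0, -174.1]
contact_force: [-1.0, 0.0, 2.4]
opening: 0.546
gripper_force: 40.0
t: 16.37
tcp_pos: [0.4899, -0.0101, 0.0361]
orientation: [180.0, 0.0, -174.1]
contact_force: [-0.5, 0.7, 3.9]
opening: 0.542
gripper_force: 40.0
```

```bash
python3 -m pendant '[[[0,-5,0,-0.2,0],[0,-10,0,0,0],[0,-8,0,0,0],[0,-4,0,0,0],[0,-1,0,0,0],[0,0,0,0,0],[0,0,0,0,0],[0,0,0,0,0]]]'; python3 -m pendant '[[[0,-3,0,0,0],[0,-2,0,0,0],[0,0,0,0,0],[0,0,0,0,0],[0,0,0,0,0]]]';python3 -m pendant '[[[0,-2,0,0,0],[0,0,0,0,0],[0,0,0,0,0],[0,0,0,0,0]]]'
python3 -m pendant '[[[0,-1,0,0,0],[0,0,0,0,0],[0,0,0,0,0],[0,0,0,0,0]]]'
python3 go.py 531.0 -5.4 36.1 185.9
```

```text
t: 17.03
tcp_pos: [0.5181, -0.0073, 0.0361]
orientation: [-180.0, 0.0, -174.1]
contact_force: [-0.6, 0.3, 1.7]
opening: 0.546
gripper_force: 40.0
t: 17.45
tcp_pos: [0.5226, -0.0067, 0.0361]
orientation: [180.0, -0.0, -174.1]
contact_force: [-2.6, 0.6, 4.6]
opening: 0.545
gripper_force: 40.0
t: 17.78
tcp_pos: [0.524, -0.0065, 0.0361]
orientation: [180.0, -0.1, -174.1]
contact_force: [-6.6, -0.9, 6.1]
opening: 0.542
gripper_force: 40.0
t: 18.12
tcp_pos: [0.5245, -0.0064, 0.0361]
orientation: [180.0, -0.1, -174.1]
contact_force: [-8.8, -0.9, 8.1]
opening: 0.546
gripper_force: 40.0
t 18.12 tcp [524.5  -6.4  36.1] rpy [ 1.7997e+02 -1.4000e-01 -1.7413e+02] F [-8.8 -0.9  8.1] open 0.546 grip 40.0
roll -0.0006 shift [-6.5  0.4  0. ] rows>= 1.0
```

```bash
python3 -m pendant '[[[0,0,0,-0.4,0],[0,0,0,0,0],[0,0,0,0,0],[0,0,0,0,0]]]'; python3 -m pendant '[[[0,0,0,-0.3,0],[0,0,0,0,0],[0,0,0,0,0],[0,0,0,0,0]]]'
python3 - <<'E'
from station import cams
import cv2,numpy as np
o=np.zeros((600,800,3),np.uint8)
c=cams.capture("scene");np.savez("s4.npz",**c);o[:,:]=cv2.resize(c["color"][...,::-1][200:290,270:390],(800,600),interpolation=3)
cv2.imwrite("pics/c3.png",o)
E
```

```text
t: 18.45
tcp_pos: [0.5254, -0.0063, 0.0362]
orientation: [180.0, -0.1, -174.1]
contact_force: [-4.0, -0.4, -3.0]
opening: 0.544
gripper_force: 40.0
t: 18.78
tcp_pos: [0.5255, -0.0064, 0.0366]
orientation: [180.0, -0.0, -174.1]
contact_force: [-3.4, 0.6, -4.7]
opening: 0.546
gripper_force: 40.0
```

View pics/c3.png

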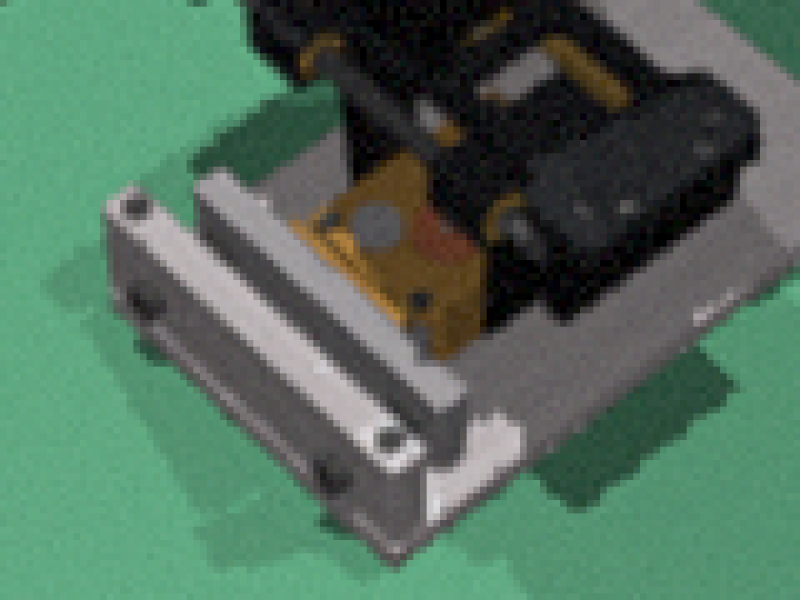

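The view shows the flange square against the middle of the bar. Most of the earlier force was bed friction; with the load lifted it reads about 3.4 N, so the bar is back about 2.7 mm. I'll press on.

```bash
python3 -m pendant '[[[0,-1,0,0,0],[0,-1,0,0,0],[0,-1,0,0,0],[0,0,0,0,0],[0,0,0,0,0],[0,0,0,0,0]]]'; python3 -m pendant '[[[0,-1,0,0.2,0],[0,-1,0,0,0],[0,0,0,0,0],[0,0,0,0,0],[0,0,0,0,0]]]'
python3 go.py 530.7 -5.4 36.1 185.9
```

```text
t: 19.33
tcp_pos: [0.5282, -0.0061, 0.0367]
orientation: [180.0, -0.1, -174.1]
contact_force: [-6.5, -1.0, -4.1]
opening: 0.546
gripper_force: 40.0
t: 19.75
tcp_pos: [0.5299, -0.0059, 0.0366]
orientation: [180.0, -0.1, -174.1]
contact_force: [-8.5, -0.7, -0.4]
opening: 0.542
gripper_force: 40.0
t 19.75 tcp [529.9  -5.9  36.6] rpy [ 1.7998e+02 -1.1000e-01 -1.7414e+02] F [-8.5 -0.7 -0.4] open 0.542 grip 40.0
roll -0.0007 shift [-0.9  0.5  0.5] rows>= 1.0
```

```bash
python3 -m pendant '[[[0,-0.6,0,0,0],[0,-0.5,0,0,0],[0,0,0,0,0],[0,0,0,0,0],[0,0,0,0,0],[0,0,0,0,0]]]'; for i in 1 2 3; do python3 -m pendant '[[[0,0,0,0,0],[0,0,0,0,0]]]' | grep -E "tcp|contact"; done
python3 - <<'E'
from station import cams
from h import *
C=cams.capture("scene");np.savez("s5.npz",**C)
o=cv2.resize(C["color"][...,::-1][200:290,270:390],(800,600),interpolation=3)
F=np.array([.5001,-.0086]);x=np.array([.9947,.1028]);y=np.array([-.1028,.9947])
# predicted line of the bar's rear top edge for deflections 6,8,10 mm (z 47 mm) and rail front top edge
for d,col in((6,(0,255,255)),(8,(0,0,255)),(10,(255,0,0))):
    p=[(proj(C,[*(F+(.077+d/1000)*x+s*.055*y),.047])-[270,200])*[800/120,600/90] for s in(-1,1)]
    cv2.line(o,*[tuple(int(v) for v in q) for q in p],col,1)
p=[(proj(C,[*(F+.093*x+s*.065*y),.052])-[270,200])*[800/120,600/90] for s in(-1,1)]
cv2.line(o,*[tuple(int(v) for v in q) for q in p],(0,255,0),1)
cv2.imwrite("pics/c4.png",o)
E
```

```text
t: 20.25
tcp_pos: [0.5307, -0.0059, 0.0366]
orientation: [180.0, -0.1, -174.1]
contact_force: [-10.0, -1.8, -0.9]
opening: 0.545
gripper_force: 40.0
tcp_pos: [0.5307, -0.0059, 0.0366]
contact_force: [-9.5, -3.0, 0.1]
tcp_pos: [0.5307, -0.0059, 0.0366]
contact_force: [-10.3, -2.2, -0.2]
tcp_pos: [0.5307, -0.0059, 0.0366]
contact_force: [-9.8, -1.6, -0.4]
```

View pics/c4.png

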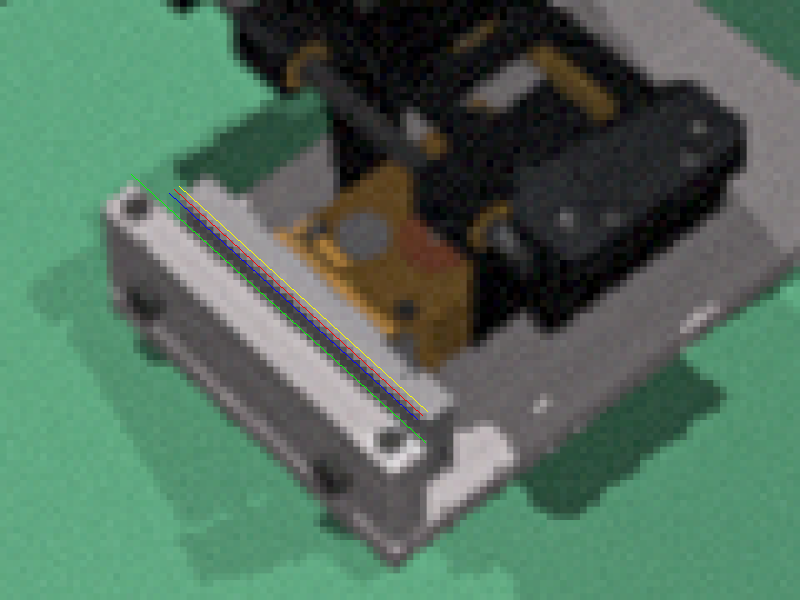

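```bash
python3 -m pendant '[[[0,-0.5,0,0.15,0],[0,0,0,0,0],[0,0,0,0,0],[0,0,0,0,0],[0,0,0,0,0],[0,0,0,0,0]]]'
python3 - <<'E'
from station import robot,cams
import numpy as np
from h import *
f=[];p=[]
for i in range(12):
    C=cams.capture("wrist" if i else "scene");s=robot.sense();f.append(s["contact_force"]);p.append(s["tcp_pos"])
    if i==0:S=C
print(np.mean(f,0).round(2),np.mean(p,0).round(5),np.ptp(np.array(p),0),s["t"],s["orientation"])
d=(np.mean(p,0)[:2]-[.5001,-.0086]);print("fix x,y mm",1000*d@[.9947,.1028],1000*d@[-.1028,.9947])
E
```

```text
t: 21.3
tcp_pos: [0.5312, -0.0058, 0.0366]
orientation: [180.0, -0.1, -174.1]
contact_force: [-9.6, -2.1, 2.1]
opening: 0.546
gripper_force: 40.0
[-10.59  -1.75   1.66] [ 0.53122 -0.00582  0.03661] [5.39343985e-05 3.53026827e-05 2.96887675e-05] 21.9 [ 1.79974552e+02 -1.34211332e-01 -1.74140674e+02]
fix x,y mm 31.242278773316286 -0.4305815785824043
```

```bash
python3 -c "
from station import order
print(order.close_job())"
```

```text
the job is handed in; nothing more can be done
None
```

I handed the job in at about 22 s: the cork and offcut are in the scrap tray, and the gripper is holding the movement on the bed, flange square to the middle of the bar, with about 10.5 N of push. I put the bar at roughly 8 mm back, between 7 and 8.5 mm by my force and position estimates; I kept the arm away from the dome, blower and screwdriver stand.

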